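# Seat a keyed arbor in a grinding-wheel hub

### The arm

A 7-joint arm with a two-finger parallel gripper is mounted at the origin on the work surface. World frame = base frame: x ahead of the robot, y to its left, z up, the work surface at z = 0. Lengths are in m, angles in rad, forces in N, time in s.
With the tool pointing down it reaches from about 0.4 to 0.85 m from the base axis. Payload 4.5 kg.
Tool frame: the origin (TCP) lies midway between the tips of the shut fingers; the grasp point (between the pads) lies 19 mm behind it; z points along the fingers, y is the line along which they close (so a half turn about z gives the same grasp; the last joint's range is limited). The gripper opens to 88 mm and grips with 3 to 60 N. Pads are 18 mm wide; open, the fingers measure 123 mm over their backs; the gripper's body (75 mm by 187 mm) begins 45 mm behind the grasp point.
Start: joints at [1.34, 0.689, -0.195, 1.565, 0.157, 0.902, -0.215], TCP at [0.164, -0.603, 0.239] pointing down, gripper open.
Joint ranges: [-3.01, 3.01], [-0.46, 2.08], [-1.47, 1.51], [0.13, 2.56], [-1, 4.14], [0.04, 2.09], [-2.66, 2.66]. Speed limits (rad/s): [2.57, 2.57, 3.14, 3.14, 3.14, 3.14, 3.14].

### API

Orientations are given as a unit quaternion [x, y, z, w].
In Python, from plant import r, eyes, finish_job gives the robot as it stands. The module is installed in compiled form; this text tells all that it offers.
- The arm moves only by the tool move_arm, never from a script. Its argument "motion" is a list of rows, each a list of 7 numbers: the shift along the tool's x, y, z in mm, then the turn, a rotation vector about the tool's x, y, z in degrees, then the closure, from 0 (fully open) to 1 (shut). A call has 1 to 5 rows; each row is the pose to reach, as a shift and turn from the pose commanded when the call began, along the tool's axes at that moment; what a row does not reach only later rows make up. A row lasts 1/8 s, in which the tool goes at most 62.5 mm and 10.7 degrees, less where a joint would pass 70% of its speed; a pose out of reach is approached as far as the arm can. A call with a gripper value outside its range is refused whole. The fingers move at their own pace and stop on an object; "newtons" is the grip in N (left out, the last holds). Time passes only in rows, so rows that repeat a pose let the fingers close. It gives the time, the measured TCP pose, the force, the opening and the grip force at its end, in the units of the state.
- r.get_state(): the state, without advancing time (a new reading comes with each control period).
- eyes.snapshot(name): name is "scene" or "top" or "wrist"; returns a dict with "frame" (384x512x3 uint8, red, green, blue), "z_map" (384x512 float32, m along the optical axis (not along the pixel's ray), 0 where there is no reading), "intrinsics" (3x3 intrinsics, pixels), "world_to_cam" (4x4, takes a point from world to camera coordinates). Camera axes: x right, y down, z forward; pixel columns grow to the right and rows downward; lengths in m; the calibration is good to about 2 mm. A picture is of the moment at which its call begins.
- finish_job(): hands the job in; it is judged then, once.
The state is a dict: "clock": time; "q": joint angles; "qd": joint speeds; "joint_torque": joint torques, N m; "tool_pos": TCP position; "eef_rot": TCP orientation; "contact_force": force on the tool from outside, world axes, zero at the start; "moment": the same for the moment, N m; "opening": opening from 0.0 (shut) to 1.0 (fully open); "finger_force": force on a finger pad.
Only numpy, scipy, OpenCV 4.12 (cv2) and the standard library are available. Lean on these libraries where they do the work, as an engineer would, in place of code of your own. Each camera call takes 0.05 s, during which the arm holds its last target. There are 200 camera calls.

### The job

Take the keyed arbor (the one with the small lug on its collar) out of the wooden holder, put its nose into the bore of the grinding-wheel hub on the stand, turn it until its key finds the keyway, and push it down against the spring until the collar sits flush on the hub. Finish while still holding it there with the gripper, pressed fully home, because the spring pushes it out when it is let go. Do not knock or shift the other loose things on the bench.

Things in the scene. Friction and masses are not known exactly. Their poses are not given: they have to be found in the camera images.
- arbor: the keyed steel arbor (about 0.32 kg, varies), upright in the holder, nose down. Round shaft 20 mm thick, 45 mm long, nose tapered to 14 mm over its last 5 mm; then a round collar 44 mm across, 10 mm thick; on top a flat tang to grip. A small lug on the collar, right over the key, tells it from the plain arbor. Origin: centre of the shaft's lower end; z up the shaft, x towards key and lug.
- arbor_collar (a point): on the arbor's axis at the collar's underside, 45 mm above its lower end; axes as arbor. Below it the key, on the shaft's +x side: 8 mm wide, reaching 14.5 mm from the axis, from 18 mm above the shaft's lower end up to the collar. The lug above it is 8 mm wide, on the collar's +x edge, 16 to 31 mm from the axis, its top 16 mm above this point.
- arbor_tang (a point): middle of the arbor's flat tang, 73 mm above the shaft's lower end; axes as arbor. The tang is 26 mm along x, 16 mm along y (grip it across y) and 36 mm tall, from the collar's top (55 mm up) to 91 mm up.
- holder: fixed wooden holder block 90 x 180 x 60 mm (x, y, z) with two upright holes 33 mm across at y = -45 and +45 mm; an arbor hangs by its collar in each (which is in which varies), collar undersides at 60 mm, shafts free in the holes. Origin under its centre.
- stand: fixed grey square stand, plate 190 x 190 x 15 mm with four bolt heads, carrying a grinding wheel (150 mm across, top at 57 mm) lying flat, with a metal hub in its middle (about 54 mm across, top face 70 mm above the bench, in a flange 76 mm across up to 65 mm). Wheel and hub are clamped and do not turn. Origin under its centre; its -x side roughly faces the robot.
- hub_mouth (a point): centre of the hub's bore at the hub's top face, 70 mm above the bench; z up, axes as stand. The bore is 22 mm across. Home is the arbor's collar flat on the hub's top face (arbor_collar at hub_mouth).
- bore (a point): on the bore's axis, 20 mm below hub_mouth, axes as stand. One keyway, 10.4 mm wide, 16 mm deep from the axis, runs down the bore from the top face (a notch in the hole from above). Its direction is NOT reported: within 0.6 rad of the stand's -x; see or feel it. Off it the key stops on the top face with 18 mm of shaft in the bore; within about 0.09 rad of it the key drops in.
- thrust_pin (a joint): sprung thrust pin down in the hub's bore: 0 when up, about 0.008 m when the arbor is home. The shaft's end meets it 8 mm before home; the spring resists with about 6 N at first touch and 12 N at home, and lifts the arbor again by up to 8 mm if it is let go.
- plain_arbor: the other arbor in the holder, not wanted: same collar and tang, but its shaft is 26 mm thick without a key and its collar has no lug. Origin at the centre of the shaft's lower end.
- spacer: loose steel spacer ring lying flat, 48 mm across, 12 mm high; origin under its centre.
- whetstone: loose grey whetstone block 70 x 200 x 25 mm lying flat; origin under its centre.
- spanner: loose steel spanner lying flat; origin at its middle, x along it.
- oil: upright white oil bottle, 56 mm across, 130 mm tall; origin under its centre.
- brush: loose bench brush lying flat; origin at its middle, x along it.
- blank: loose flat knife blank of bright steel, 50 x 190 x 5 mm with a 16 mm wide tail; origin under the blade's centre.
- cup: small dark steel cup, 70 mm across, 70 mm tall; origin under its centre.
Not all that is in view belongs to the job. Leave any blue or purple look-alike of the arbor alone.

How it is judged:
By the outcome, as a careful person would: the job done as asked, in the order asked, and still so for the second after the job is handed in, while the arm keeps its last pose, push and grip.
It also fails if it takes over 51 s, if anything falls off the work surface, if the arm or the gripper's body presses on something with over 40 N, if the wrist force passes 120 N, or if a joint passes its speed limit or range.

## Working session

There is one attempt and no reset: what is moved stays moved. The work goes in short steps, Python scripts to look and compute and a tool call to move; the robot and the scene stay as the last step left them, time stands still between calls to the robot, and variables do not carry over. Pictures are saved under pics/ and viewed, at most 10 in all, crops included, and the job is handed in when it is done.

Besides the shell and the picture viewer there is one more tool, called by a JSON object that holds its "fn" and its "kwargs". move_arm: Moves the arm, as the interface text tells. Its arguments: {"type":"object","properties":{"motion":{"type":"array","items":{"type":"array","items":{"type":"number"}}},"newtons":{"type":"number"}},"required":["motion"]}

```bash
mkdir -p pics
cat > h.py <<'E'
import numpy as np,cv2
from plant import r,eyes,finish_job
from scipy.spatial.transform import Rotation as R
def snap(n,f=None):
    s=eyes.snapshot(n)
    if f: cv2.imwrite('pics/'+f,s['frame'][:,:,::-1])
    return s
def cloud(s):
    z=s['z_map'];K=s['intrinsics'];v,u=np.mgrid[:384,:512]
    c=np.stack([(u-K[0,2])/K[0,0]*z,(v-K[1,2])/K[1,1]*z,z,np.ones_like(z)],-1)
    return (c@np.linalg.inv(s['world_to_cam']).T)[...,:3]
def ray(s,u,v,h):
    M=np.linalg.inv(s['world_to_cam']);d=M[:3,:3]@np.linalg.solve(s['intrinsics'],[u,v,1.]);o=M[:3,3]
    return o+d*(h-o[2])/d[2]
E
python3 - <<'E'
from h import *
a=snap('top','top.png');b=snap('scene','scene.png')
np.savez('a.npz',**a);print(a['world_to_cam'],a['intrinsics'])
s=r.get_state();print(s)
im=np.vstack([a['frame'],b['frame']]);
E
```

```text
[[-0.02647223 -0.99958512  0.01134969  0.01508449]
 [-0.99347751  0.02504738 -0.11124326  0.55942018]
 [ 0.11091283 -0.01422052 -0.99372839  1.33198646]
 [ 0.          0.          0.          1.        ]] [[452.63940458   0.         254.50096948]
 [  0.         452.63940458 192.70907571]
 [  0.           0.           1.        ]]
{'clock': 0.1, 'q': array([ 1.33979467,  0.6899127 , -0.19452715,  1.56621852,  0.15731485,
        0.90252904, -0.21509993]), 'qd': array([-8.78346014e-04, -2.18185882e-03,  1.82610840e-03, -1.81349943e-03,
        1.29754554e-03,  2.90786825e-04,  3.14615429e-06]), 'joint_torque': array([-3.17601007e-03, -5.28504789e+01, -1.27152253e+00, -1.53838402e+01,
       -5.25559508e-02,  1.91431252e-03,  5.50938307e-05]), 'tool_pos': array([ 0.16338146, -0.60267866,  0.2379883 ]), 'eef_rot': array([ 9.91241623e-01,  1.32058106e-01, -1.75264744e-04, -8.18704872e-04]), 'contact_force': array([ 0.05998254,  0.148816  , -1.29432592]), 'moment': array([ 0.00702896,  0.03530357, -0.01354228]), 'finger_force': 0.0, 'opening': 0.9977488431238601}
```

View pics/top.png

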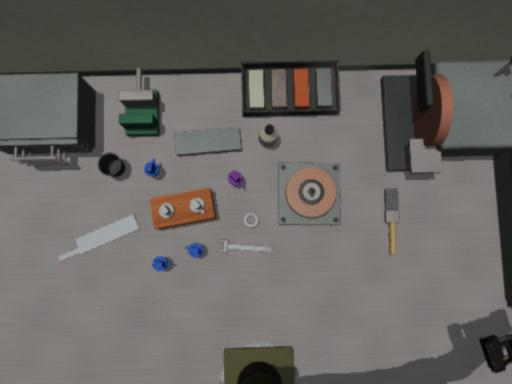

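View pics/scene.png

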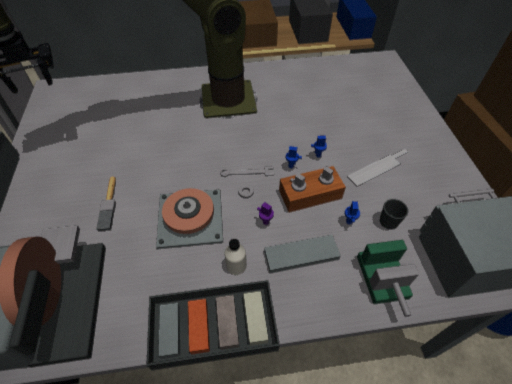

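The top view shows the holder at about (182,208) with its arbors at (166,210) and (197,205), and the stand and hub at about (311,192). Blue look-alikes sit at (152,169), (195,250) and (161,263), and a purple one at (235,179). Next I'll enlarge both regions and measure them.

Run:
```python
from h import *
a=dict(np.load('a.npz'));f=a['frame'][:,:,::-1]
c1=cv2.resize(f[180:240,140:225],None,fx=8,fy=8,interpolation=3)[:480,:400+280]
c1=cv2.resize(f[180:240,145:220],(500,400),interpolation=3)
c2=cv2.resize(f[172:212,292:332],(300,300),interpolation=3)
c2=cv2.copyMakeBorder(c2,0,100,0,0,0)
cv2.imwrite('pics/crop.png',np.hstack([c1,c2]))
P=cloud(a)
def st(m,n):
    q=P[m];print(n,len(q),q.mean(0),cv2.minAreaRect((q[:,:2]*1000).astype(np.float32)))
v,u=np.mgrid[:384,:512];z=P[...,2]
box=lambda a,b,c,d:(u>a)&(u<b)&(v>c)&(v<d)
st(box(145,220,185,235)&(abs(z-.06)<.005),'holder')
for n,b in (('L',box(150,181,190,230)),('R',box(182,215,188,228))):
    st(b&(z>.085),n+'tang'); st(b&(z>.066)&(z<.083),n+'collar')
st(box(270,350,155,230)&(z>.008)&(z<.022),'plate')
st(box(270,350,155,230)&(z>.052)&(z<.06),'wheel')
st(box(290,335,170,215)&(z>.0675)&(z<.075),'hub')
```

```text
holder 1425 [0.51822023 0.21546863 0.05951778] ((518.6415405273438, 215.71868896484375), (90.42744445800781, 180.67176818847656), 8.881651878356934)
Ltang 68 [0.50339717 0.24119318 0.19793237] ((457.6846618652344, 149.3990478515625), (275.8170471191406, 24.392885208129883), 64.10836791992188)
Lcollar 104 [0.51103702 0.25672716 0.07027079] ((521.2241821289062, 259.15362548828125), (41.11733627319336, 60.885345458984375), 86.14844512939453)
Rtang 60 [0.52120713 0.16538734 0.14750524] ((467.963623046875, 103.2743148803711), (203.93447875976562, 17.833240509033203), 49.4414176940918)
Rcollar 120 [0.52284151 0.16816075 0.07020236] ((525.4091186523438, 161.91969299316406), (77.66551971435547, 70.79293823242188), 82.41505432128906)
plate 1751 [ 0.55050214 -0.15920652  0.01415854] ((556.0173950195312, -169.1358642578125), (196.88111877441406, 188.65231323242188), 88.50239562988281)
wheel 1269 [ 0.55614567 -0.16457409  0.05597088] ((557.0014038085938, -165.13186645507812), (146.10708618164062, 146.75967407226562), 88.39739990234375)
hub 153 [ 0.55640184 -0.16398517  0.06992436] ((559.2142333984375, -162.31903076171875), (64.14334106445312, 65.2581787109375), 9.841680526733398)
```

View pics/crop.png

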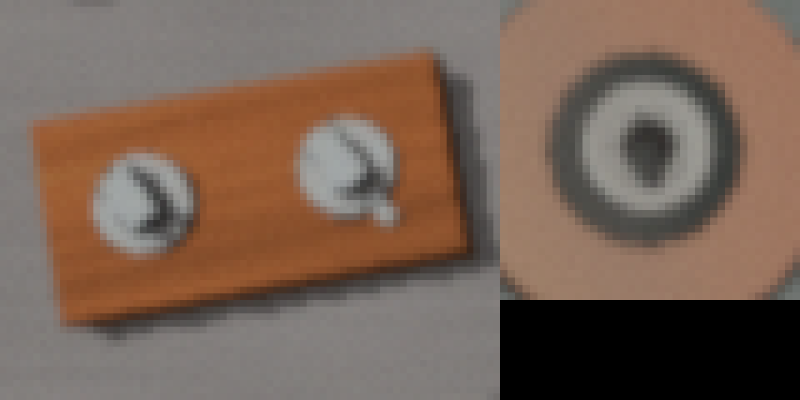

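```bash
cat >> h.py <<'E'
def go(p,yaw=None):
    s=r.get_state();q=R.from_quat(s['eef_rot']);M=q.as_matrix()
    y0=np.degrees(np.arctan2(M[1,0],M[0,0]))
    print('shift mm',np.round(q.inv().apply(np.array(p)-s['tool_pos'])*1000,1),'yaw',round(y0,2))
    if yaw is not None:
        T=R.from_euler('z',yaw,degrees=True)*R.from_quat([1,0,0,0])
        print('turn',np.round((q.inv()*T).as_rotvec(degrees=True),2))
E
python3 -c "
from h import *
go([.45,-.3,.24],42);go([.525,.171,.22],42)"
```

```text
shift mm [ 355.9 -217.1   -1.7] yaw 15.18
turn [-1.000e-01 -2.000e-02 -2.682e+01]
shift mm [ 551.6 -652.    19. ] yaw 15.18
turn [-1.000e-01 -2.000e-02 -2.682e+01]
```

{"fn": "move_arm", "kwargs": {"motion": [[355,-217,0,0,0,-10,0],[355,-217,0,0,0,-20,0],[355,-217,0,0,0,-27,0],[355,-217,0,0,0,-27,0],[355,-217,0,0,0,-27,0]]}}

```text
clock: 0.72
tool_pos: [0.3792, -0.3746, 0.2385]
eef_rot: [0.933, 0.36, -0.0, -0.0]
contact_force: [0.2, -0.4, -0.2]
opening: 1.004
finger_force: 0.0
```

{"fn": "move_arm", "kwargs": {"motion": [[474,-308,18,0,0,0,0],[474,-308,18,0,0,0,0],[474,-308,18,0,0,0,0],[474,-308,18,0,0,0,0],[474,-308,18,0,0,0,0]]}}

```text
clock: 1.35
tool_pos: [0.4583, -0.0723, 0.2286]
eef_rot: [0.933, 0.36, -0.0, 0.0]
contact_force: [1.3, -1.2, 0.2]
opening: 0.997
finger_force: 0.0
```

```bash
python3 -c "
from h import *
go([.525,.171,.22],42);snap('wrist','w0.png')"
```

```text
shift mm [ 212.7 -135.7    8.6] yaw 42.15
turn [0.   0.01 0.15]
```

View pics/w0.png

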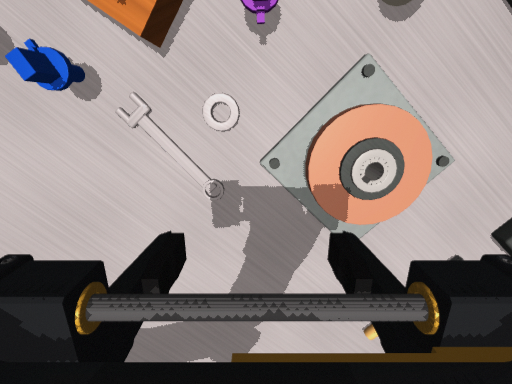

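The wrist view shows the hub bore at about (374,170), with the keyway notch pointing left of and below it. I'll measure it from this view.

Run:
```python
from h import *
s=snap('wrist');np.savez('w1.npz',**s)
g=cv2.cvtColor(s['frame'],cv2.COLOR_RGB2GRAY)
c=g[130:210,334:414];cv2.imwrite('pics/hub.png',cv2.resize(c,None,fx=7,fy=7,interpolation=2))
# rectified hub plane z=.07, 0.25mm/px, +-45mm about (.557,-.165)
M=s['world_to_cam'];K=s['intrinsics'];n=360
jj,ii=np.meshgrid(np.arange(n),np.arange(n))
X=.557+(ii-180)*-.00025;Y=-.165-(jj-180)*.00025
p=np.stack([X,Y,np.full_like(X,.07),np.ones_like(X)],-1)@M.T[:,:3]@K.T
w=cv2.remap(g,(p[...,0]/p[...,2]).astype(np.float32),(p[...,1]/p[...,2]).astype(np.float32),1)
cv2.imwrite('pics/hubr.png',np.hstack([cv2.resize(c,(360,360),interpolation=2),w]))
np.save('w.npy',w)
```

```text
(no output)
```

View pics/hubr.png

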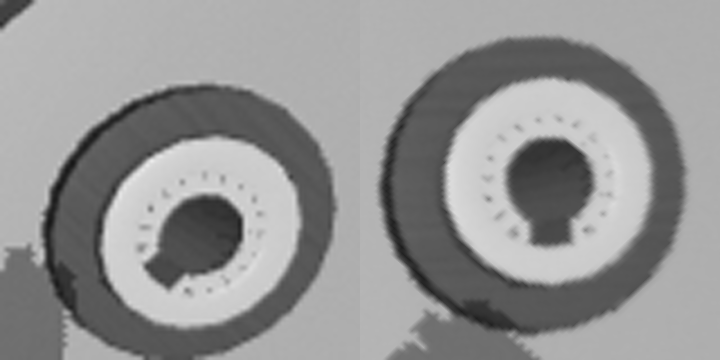

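{"fn": "move_arm", "kwargs": {"motion": [[170,-135,0,0,0,0,0],[170,-135,0,0,0,0,0],[170,-135,0,0,0,0,0],[170,-135,0,0,0,0,0],[170,-135,0,0,0,0,0]]}}

```text
clock: 2.08
tool_pos: [0.4934, 0.1424, 0.2285]
eef_rot: [0.932, 0.362, 0.0, -0.001]
contact_force: [-0.7, -0.1, -0.6]
opening: 0.998
finger_force: 0.0
```

Run:
```python
from h import *
go([.526,.171,.22],42);s=snap('wrist','w2.png');np.savez('w2.npz',**s)
```

```text
shift mm [43.4  0.9  8.6] yaw 42.44
turn [-0.05 -0.04  0.44]
```

View pics/w2.png

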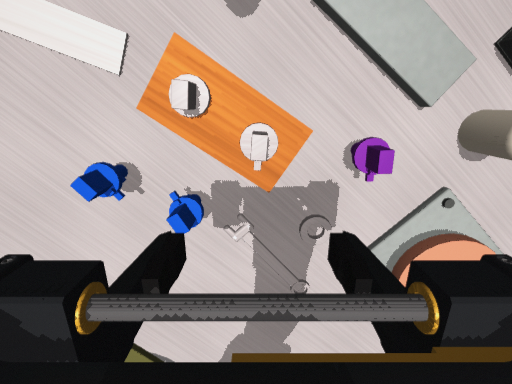

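The rectified hub (right half) puts the bore at about (550,180), with the keyway pointing almost straight down, which is world -x. The second wrist view shows the keyed arbor at (259,143) with its lug at (257,166), clear of the blue and purple decoys. I'll measure both now.

Run:
```python
from h import *
w=np.load('w.npy');m=(w<130).astype(np.uint8)
n,l,st,ce=cv2.connectedComponentsWithStats(m)
i=l[180,190];m=(l==i).astype(np.uint8);print(st[i],ce[i])
op=cv2.morphologyEx(m,cv2.MORPH_OPEN,cv2.getStructuringElement(2,(61,61)))
C=max(cv2.findContours(op,0,1)[0],key=len);(cx,cy),rad=cv2.minEnclosingCircle(C)
k=cv2.morphologyEx(m-op,cv2.MORPH_OPEN,np.ones((9,9)));vy,vx=np.nonzero(k)
# hub disc
h=(w>170).astype(np.uint8);H=max(cv2.findContours(h,0,1)[0],key=cv2.contourArea);e=cv2.fitEllipse(H)
print('bore px',cx,cy,rad,'hub',e)
W=lambda a,b:(.557-(b-180)*.00025,-.165-(a-180)*.00025)
print('bore',W(cx,cy),'hubc',W(*e[0]));kx,ky=W(vx.mean(),vy.mean());bx,by=W(cx,cy)
print('keyway yaw from bore',np.degrees(np.arctan2(ky-by,kx-bx)),'r',np.hypot(kx-bx,ky-by))
s=dict(np.load('w2.npz'));P=cloud(s);v,u=np.mgrid[:384,:512]
b=(abs(u-259)<32)&(abs(v-143)<40);z=P[...,2]
for lo,hi in((.1,.112),(.072,.079),(.067,.0715)):
    q=P[b&(z>lo)&(z<hi)];print(lo,len(q),q.mean(0).round(4),cv2.minAreaRect((q[:,:2]*1000).astype(np.float32)))
hs=cv2.cvtColor(s['frame'],cv2.COLOR_RGB2HSV);g=(b&(hs[...,1]<60)&(hs[...,2]>90)).astype(np.uint8)
c=(b&(z>.067)&(z<.0715)&(hs[...,1]<60));q=(P[c][:,:2]*1000).astype(np.float32);print(cv2.minEnclosingCircle(q))
q=P[b&(z>.0735)&(z<.079)];print('lug',np.median(q,0))
```

```text
[ 147  138   87  108 6837] [189.43045195 187.32411877]
bore px 189.0 182.55113220214844 45.4599609375 hub ((178.7925567626953, 180.9287109375), (395.04290771484375, 404.240234375), 179.82456970214844)
bore (0.556362216949463, -0.16725) hubc (0.556767822265625, -0.16469813919067383)
keyway yaw from bore -178.48150957460695 r 0.013250773422047515
0.1 419 [0.5264 0.1699 0.1059] ((525.9693603515625, 169.6168670654297), (25.931318283081055, 15.942954063415527), 38.99945068359375)
0.072 30 [0.519  0.1653 0.0757] ((521.8777465820312, 167.84933471679688), (34.70732116699219, 10.93942928314209), 39.57326889038086)
0.067 738 [0.5268 0.1708 0.0699] ((523.4461669921875, 169.69915771484375), (48.29459762573242, 42.92943572998047), 1.9796887636184692)
((522.0146484375, 166.81991577148438), 26.213741302490234)
lug [0.51079855 0.15892188 0.07597675]
```

```bash
python3 -c "
from h import *
go([.526,.1697,.075],39)"
```

```text
shift mm [ 44.7  -0.2 153.3] yaw 42.24
turn [0.01 0.07 3.24]
```

{"fn": "move_arm", "kwargs": {"motion": [[44.7,-0.2,30,0,0,3.2,0.3],[44.7,-0.2,80,0,0,3.2,0.3],[44.7,-0.2,125,0,0,3.2,0.3],[44.7,-0.2,153,0,0,3.2,0.3],[44.7,-0.2,153,0,0,3.2,0.3]]}}

```text
clock: 2.75
tool_pos: [0.5251, 0.1667, 0.074]
eef_rot: [0.943, 0.332, -0.003, 0.001]
contact_force: [0.0, -0.8, 0.5]
opening: 0.701
finger_force: 0.0
```

```bash
python3 -c "
from h import *
go([.526,.1697,.075],39);s=snap('wrist');np.savez('w3.npz',**s)
print(r.get_state()['contact_force'])"
```

```text
shift mm [ 2.6 -1.8 -1. ] yaw 38.81
turn [-0.    0.34 -0.19]
[ 0.38820059 -0.45029463  0.08855488]
```

{"fn": "move_arm", "kwargs": {"motion": [[2.6,-1.8,-1,0,0,0,0.3],[2.6,-1.8,-1,0,0,0,1],[2.6,-1.8,-1,0,0,0,1],[2.6,-1.8,-1,0,0,0,1],[2.6,-1.8,-1,0,0,0,1]], "newtons": 50}}

```text
clock: 3.42
tool_pos: [0.5274, 0.1732, 0.0768]
eef_rot: [0.943, 0.334, 0.0, 0.0]
contact_force: [1.0, -0.6, 0.2]
opening: 0.266
finger_force: 0.0
```

{"fn": "move_arm", "kwargs": {"motion": [[0,0,0,0,0,0,1],[0,0,-15,0,0,0,1],[0,0,-40,0,0,0,1],[0,0,-80,0,0,0,1],[0,0,-110,0,0,0,1]]}}

```text
clock: 4.05
tool_pos: [0.5272, 0.1733, 0.1888]
eef_rot: [0.943, 0.334, 0.0, -0.0]
contact_force: [0.3, -0.4, -3.3]
opening: 0.177
finger_force: 50.0
```

```bash
python3 -c "
from h import *
go([.5,.0,.184],12);s=r.get_state();print(s['contact_force'],s['moment'],s['opening']*88)"
```

```text
shift mm [-130.1  117.6    4.7] yaw 38.98
turn [-1.000e-02 -3.000e-02  2.698e+01]
[ 0.32601439 -0.43261916 -3.32285384] [ 0.01277469 -0.09076064  0.00070591] 15.595210655585555
```

```bash
python3 -c "
from h import *
go([.559,-.167,.195],1.5)"
```

```text
shift mm [-189.3  284.6   -6.3] yaw 38.98
turn [-1.000e-02 -3.000e-02  3.748e+01]
```

{"fn": "move_arm", "kwargs": {"motion": [[-189,285,-6,0,0,9,1],[-189,285,-6,0,0,18,1],[-189,285,-6,0,0,27,1],[-189,285,-6,0,0,37.5,1],[-189,285,-6,0,0,37.5,1]]}}

```text
clock: 4.68
tool_pos: [0.5566, -0.1393, 0.193]
eef_rot: [1.0, 0.012, -0.0, -0.0]
contact_force: [0.2, -0.1, -2.6]
opening: 0.179
finger_force: 50.0
```

```bash
python3 -c "
from h import *
go([.559,-.167,.195],1.5);s=snap('wrist','w4.png');np.savez('w4.npz',**s)"
```

```text
shift mm [ 1.8 27.8 -2. ] yaw 1.42
turn [-0.02  0.01 -0.08]
```

View pics/w4.png

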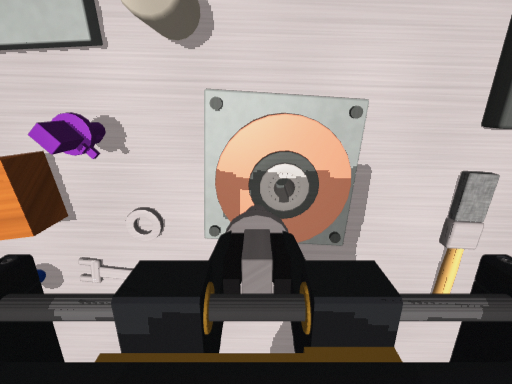

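The wrist view shows the tang held at about (257,260), with the collar's far edge at (258,215). The hub bore is at (284,187). I'll measure the arbor and the bore in this one view.

Run:
```python
from h import *
s=dict(np.load('w4.npz'));g=cv2.cvtColor(s['frame'],cv2.COLOR_RGB2GRAY);P=cloud(s);z=P[...,2];v,u=np.mgrid[:384,:512]
M=s['world_to_cam'];K=s['intrinsics'];n=360
jj,ii=np.meshgrid(np.arange(n),np.arange(n));X=.557+(ii-180)*-.00025;Y=-.165-(jj-180)*.00025
p=np.stack([X,Y,np.full_like(X,.07),np.ones_like(X)],-1)@M.T[:,:3]@K.T
w=cv2.remap(g,(p[...,0]/p[...,2]).astype(np.float32),(p[...,1]/p[...,2]).astype(np.float32),1)
np.save('wb.npy',w)
b=(abs(u-257)<45)&(v>195)&(v<300)
print(np.histogram(z[b],np.arange(.06,.26,.005)))
for lo,hi in((.2,.235),(.176,.19)):
    q=P[b&(z>lo)&(z<hi)]
    print(lo,len(q),q.mean(0).round(4),q.min(0).round(4),q.max(0).round(4))
c=P[b&(z>.178)&(z<.19)&(v<240)]
a=c[:,:2];R0=[]
# outer far edge: circle fit radius 22mm over per-column topmost collar pixels
e=[]
for col in range(230,288):
    rr=np.nonzero(b[:,col]&(z[:,col]>.178)&(z[:,col]<.192))[0]
    if len(rr): e.append(P[rr[0],col])
e=np.array(e);print(len(e),e[::6].round(4))
from scipy.optimize import least_squares
f=least_squares(lambda t:np.hypot(e[:,0]-t[0],e[:,1]-t[1])-.022,[.557,-.139],loss='soft_l1',f_scale=.001);print('collar',f.x,np.abs(f.fun).mean(), e[:,2].mean())
t=r.get_state();print(t['tool_pos'])
cv2.imwrite('pics/x5.png',np.hstack([w,cv2.resize(g[190:300,205:315],(360,360),interpolation=2)]))
```

```text
(array([ 236,  426,  154,    0,    0,    0,    0,    0,    0,    0,    0,
          0,    0,    0,    0,   38,   40,   10,    0,    0,    0,    0,
          0,   95,  197,  734,  136,  280,  322,  366,  435,  537, 1396,
        301,  347,  769,  151,   89,    0]), array([0.06 , 0.065, 0.07 , 0.075, 0.08 , 0.085, 0.09 , 0.095, 0.1  ,
       0.105, 0.11 , 0.115, 0.12 , 0.125, 0.13 , 0.135, 0.14 , 0.145,
       0.15 , 0.155, 0.16 , 0.165, 0.17 , 0.175, 0.18 , 0.185, 0.19 ,
       0.195, 0.2  , 0.205, 0.21 , 0.215, 0.22 , 0.225, 0.23 , 0.235,
       0.24 , 0.245, 0.25 , 0.255]))
0.2 3704 [ 0.5632 -0.1386  0.2186] [ 0.545  -0.1614  0.2   ] [ 0.5692 -0.1156  0.235 ]
0.176 1026 [ 0.5689 -0.1383  0.1849] [ 0.5608 -0.1586  0.1763] [ 0.5752 -0.1183  0.19  ]
58 [[ 0.5651 -0.1211  0.1785]
 [ 0.5699 -0.1251  0.1795]
 [ 0.5722 -0.129   0.1797]
 [ 0.5733 -0.1328  0.1787]
 [ 0.5746 -0.1366  0.1785]
 [ 0.5746 -0.1405  0.1781]
 [ 0.5736 -0.1444  0.1789]
 [ 0.5721 -0.1483  0.1784]
 [ 0.5695 -0.1523  0.1785]
 [ 0.5651 -0.1565  0.1781]]
collar [ 0.55252569 -0.13868034] 0.00016685473049839547 0.17901150575455496
[ 0.55609414 -0.15295822  0.19332313]
```

View pics/x5.png

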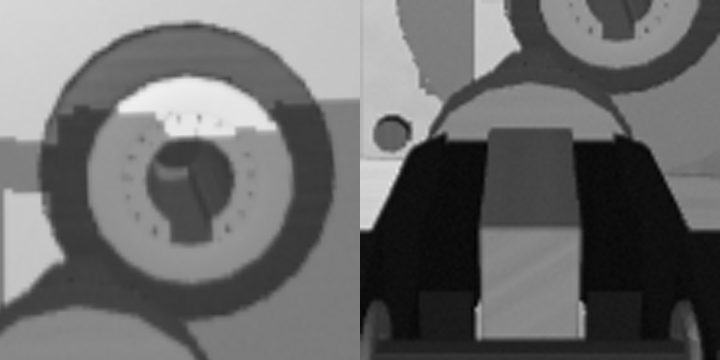

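Run:
```python
from h import *
from scipy.optimize import least_squares
s=dict(np.load('w4.npz'));P=cloud(s);z=P[...,2];e=[]
q=z[222:230,240:275];print('collar top z',np.median(q))
h=np.median(q)
for col in range(230,288):
    rr=[k for k in range(195,260) if z[k,col]>.15]
    e.append(ray(s,col,rr[0]-.5,h))
e=np.array(e)
f=least_squares(lambda t:np.hypot(e[:,0]-t[0],e[:,1]-t[1])-.022,[.557,-.139],loss='soft_l1',f_scale=.001);print('collar',f.x,np.abs(f.fun).mean())
go([.5566+.5568-f.x[0],-.1393-.1677-f.x[1],.165],0.5)
```

```text
collar top z 0.18618208733013009
collar [ 0.55603991 -0.13869754] 0.0006056913025728133
shift mm [ 1.  15.1 28.5] yaw 0.69
turn [ 0.59 -0.07  0.19]
```

Run:
```python
from h import *
s=dict(np.load('w4.npz'));P=cloud(s)
for r0 in range(212,290,4): print(r0,P[r0,258].round(4))
print(ray(s,258,259,.222)[:2]-[.013,0], ray(s,257.5,214.5,.186)[:2]-[.022,0])
```

```text
212 [ 0.5747 -0.1392  0.1819]
216 [ 0.5732 -0.1392  0.1848]
220 [ 0.5712 -0.1392  0.1864]
224 [ 0.5681 -0.1393  0.1855]
228 [ 0.5658 -0.1394  0.1865]
232 [ 0.5658 -0.1394  0.1921]
236 [ 0.5654 -0.1394  0.1964]
240 [ 0.5661 -0.1393  0.2027]
244 [ 0.5658 -0.1393  0.2068]
248 [ 0.5657 -0.1393  0.2109]
252 [ 0.5653 -0.1393  0.2143]
256 [ 0.5656 -0.1392  0.2188]
260 [ 0.5652 -0.1392  0.2219]
264 [ 0.5629 -0.1393  0.2219]
268 [ 0.5602 -0.1394  0.2214]
272 [ 0.5587 -0.1394  0.2226]
276 [ 0.5558 -0.1395  0.2219]
280 [ 0.5534 -0.1395  0.2219]
284 [ 0.5508 -0.1396  0.2218]
288 [ 0.5483 -0.1397  0.2218]
[ 0.55283289 -0.13921113] [ 0.55273541 -0.13884617]
```

```bash
python3 -c "
from h import *
go([.5608,-.168,.147],0.5)"
```

```text
shift mm [ 4.5 14.6 46.5] yaw 0.69
turn [ 0.59 -0.07  0.19]
```

{"fn": "move_arm", "kwargs": {"motion": [[4.5,14.6,0,0.6,0,0,1],[4.5,14.6,25,0.6,0,0,1],[4.5,14.6,45,0.6,0,0,1],[4.5,14.6,45,0.6,0,0,1],[4.5,14.6,45,0.6,0,0,1]]}}

```text
clock: 5.35
tool_pos: [0.5624, -0.1514, 0.148]
eef_rot: [1.0, 0.014, 0.0, -0.005]
contact_force: [0.1, -0.4, -2.7]
opening: 0.178
finger_force: 50.0
```

```bash
python3 -c "
from h import *
go([.5608,-.168,.122],0.5);s=r.get_state();print(s['contact_force'],s['moment'])"
```

```text
shift mm [-2.1 16.9 25.8] yaw 1.56
turn [-0.63 -0.06  1.06]
[ 0.06425067 -0.40492907 -2.72199445] [0.04118439 0.00408411 0.03112263]
```

{"fn": "move_arm", "kwargs": {"motion": [[-2.1,16.9,1,-0.6,0,1,1],[-2.1,16.9,1,-0.6,0,1,1],[-2.1,16.9,1,-0.6,0,1,1]]}}

```text
clock: 5.72
tool_pos: [0.5602, -0.1696, 0.1464]
eef_rot: [1.0, 0.004, 0.0, 0.0]
contact_force: [-0.4, -0.2, -2.1]
opening: 0.176
finger_force: 50.0
```

```bash
python3 -c "
from h import *
go([.5608,-.168,.122],0.5);snap('wrist');go([.5608,-.168,.122],0.5)"
```

```text
shift mm [ 0.6 -1.6 24.4] yaw 0.43
turn [ 0.01 -0.02 -0.07]
shift mm [ 0.6 -1.2 24.3] yaw 0.47
turn [-0.01 -0.02 -0.03]
```

{"fn": "move_arm", "kwargs": {"motion": [[0.6,-1.3,6,0,0,0,1],[0.6,-1.3,12,0,0,0,1],[0.6,-1.3,18,0,0,0,1],[0.6,-1.3,24,0,0,0,1],[0.6,-1.3,24,0,0,0,1]]}}

```text
clock: 6.4
tool_pos: [0.5602, -0.1679, 0.1214]
eef_rot: [1.0, 0.004, -0.001, -0.0]
contact_force: [-0.2, -0.1, -2.5]
opening: 0.179
finger_force: 50.0
```

```bash
python3 -c "
from h import *
go([.5608,-.168,.11],0.5);s=r.get_state();print(s['contact_force'],s['moment']);snap('scene','s2.png')"
```

```text
shift mm [ 0.6  0.1 11.4] yaw 0.47
turn [-0.01  0.08 -0.03]
[-0.22963349 -0.12481473 -2.53658855] [-0.05194766  0.0391302   0.04066799]
```

Contact force hasn't changed, so the nose is about 10 mm into the bore. I'll descend gently to see if the key drops in.

{"fn": "move_arm", "kwargs": {"motion": [[0.3,0,4,0,0,0,1],[0.3,0,7,0,0,0,1],[0.3,0,10,0,0,0,1],[0.3,0,12,0,0,0,1],[0.3,0,12,0,0,0,1]]}}

```text
clock: 7.08
tool_pos: [0.5609, -0.1679, 0.1099]
eef_rot: [1.0, 0.004, -0.0, 0.0]
contact_force: [-0.9, -0.7, -2.8]
opening: 0.178
finger_force: 50.0
```

```bash
python3 -c "
from h import *
go([.5608,-.168,.087],0.5);s=r.get_state();print(s['contact_force'],s['moment'])"
```

```text
shift mm [-0.1  0.1 22.9] yaw 0.47
turn [ 0.    0.02 -0.03]
[-0.85598007 -0.68314042 -2.75840172] [ 0.07148664 -0.0612838  -0.04642275]
```

{"fn": "move_arm", "kwargs": {"motion": [[0,0,3,0,0,0,1],[0,0,6,0,0,0,1],[0,0,9,0,0,0,1],[0,0,12,0,0,0,1],[0,0,12,0,0,0,1]], "newtons": 60}}

```text
clock: 7.7
tool_pos: [0.5608, -0.1679, 0.0978]
eef_rot: [1.0, 0.004, -0.0, -0.0]
contact_force: [-0.4, -0.7, -2.4]
opening: 0.175
finger_force: 60.0
```

Free descent confirms the key is in its keyway. Now I'll push against the spring.

{"fn": "move_arm", "kwargs": {"motion": [[0,0,3,0,0,0,1],[0,0,6,0,0,0,1],[0,0,8,0,0,0,1],[0,0,10,0,0,0,1],[0,0,10,0,0,0,1]]}}

```text
clock: 8.32
tool_pos: [0.5615, -0.1681, 0.0889]
eef_rot: [1.0, 0.004, 0.001, 0.0]
contact_force: [-1.3, 0.9, 7.3]
opening: 0.176
finger_force: 60.0
```

{"fn": "move_arm", "kwargs": {"motion": [[0,0,1,0,0,0,1],[0,0,2,0,0,0,1],[0,0,3,0,0,0,1],[0,0,3,0,0,0,1]]}}

```text
clock: 8.82
tool_pos: [0.5616, -0.1681, 0.0868]
eef_rot: [1.0, 0.004, 0.001, 0.0]
contact_force: [-2.9, 0.2, 12.9]
opening: 0.178
finger_force: 60.0
```

{"fn": "move_arm", "kwargs": {"motion": [[0,0,1,0,0,0,1],[0,0,2,0,0,0,1],[0,0,2,0,0,0,1],[0,0,2,0,0,0,1]]}}

```text
clock: 9.32
tool_pos: [0.5615, -0.1681, 0.0867]
eef_rot: [1.0, 0.004, 0.001, 0.0]
contact_force: [-6.1, 1.5, 28.7]
opening: 0.177
finger_force: 60.0
```

{"fn": "move_arm", "kwargs": {"motion": [[-0.7,0,0,0,0,0,1],[-0.7,0,0,0,0,0,1],[-0.7,0,0,0,0,0,1],[-0.7,0,0,0,0,0,1]]}}

```text
clock: 9.82
tool_pos: [0.5615, -0.1681, 0.0867]
eef_rot: [1.0, 0.004, 0.002, 0.0]
contact_force: [-5.0, 2.4, 27.2]
opening: 0.176
finger_force: 60.0
```

Run:
```python
from h import *
s=snap('wrist');f=s['frame'][:,:,::-1]
b=snap('scene');c=cv2.resize(b['frame'][150:270,130:290,::-1],(512,384),interpolation=2)
cv2.imwrite('pics/fin.png',cv2.resize(np.hstack([f,c]),(800,300)))
P=cloud(s);print([P[k,258].round(4) for k in range(206,232,3)])
t=r.get_state();print(t['tool_pos'],t['contact_force'],t['eef_rot'],t['clock'])
```

```text
[array([ 0.5813, -0.1683,  0.0692]), array([ 0.5797, -0.1683,  0.0705]), array([ 0.5796, -0.1683,  0.0754]), array([ 0.5795, -0.1683,  0.08  ]), array([ 0.5773, -0.1683,  0.0795]), array([ 0.5754, -0.1683,  0.08  ]), array([ 0.5735, -0.1683,  0.0801]), array([ 0.5712, -0.1683,  0.0797]), array([ 0.5706, -0.1683,  0.0826])]
[ 0.56152325 -0.16811097  0.08669587] [-4.29510472  2.71816353 26.96087651] [9.99990197e-01 4.04162564e-03 1.74819401e-03 4.63375942e-04] 9.925
```

View pics/fin.png

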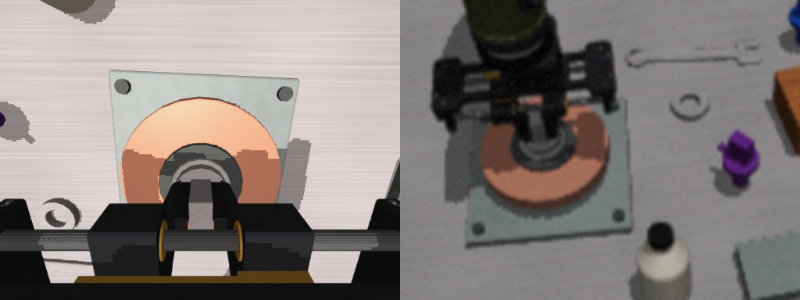

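The picture shows the collar seated on the hub at about (200,170). Depth puts its top at 0.080 m, which is flush on the 0.070 m face, and the other things are undisturbed. Handing in.

```bash
python3 -c "
from h import *
print(finish_job())"
```

```text
the job is handed in; nothing more can be done
None
```

The keyed arbor is in the hub with its key in the keyway, pressed home against the spring with the collar flush and held in the gripper; I handed the job in at about 10 s on the robot's clock.

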